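Release a camera bracket from its sloped stand and lay it in the kit tray

ROBOT

A 6-joint arm with a two-finger parallel gripper is mounted at the origin on the work surface. World frame = base frame: x ahead of the robot, y to its left, z up, the work surface at z = 0. Lengths are in m, angles in rad, forces in N, time in s.
With the tool pointing down it reaches from about 0.375 to 0.9 m from the base axis. Payload 3.1 kg.
Tool frame: the origin (TCP) lies midway between the tips of the shut fingers; the grasp point (between the pads) lies 19 mm behind it; x points along the fingers, y is the direction in which the jaws open and shut, and the axes are right-handed (so a half turn about x gives the same grasp; the last joint's range is limited). The gripper opens to 87 mm and grips with 3 to 60 N. Pads are 19 mm wide; open, the fingers measure 117 mm over their backs; the gripper's body (75 mm by 190 mm) begins 51 mm behind the grasp point.
Start: joints at [-1.492, 0.527, 1.433, -0, 1.181, -0.178], TCP at [0.159, -0.604, 0.223] pointing down, gripper open.
Joint ranges: [-3.08, 3.08], [-0.75, 2.2], [0.22, 2.44], [-1.43, 4.57], [0, 2.65], [-2.85, 2.85]. Speed limits (rad/s): [2.79, 2.79, 3.14, 3.14, 3.14, 3.14].

INTERFACE

Orientations are given as a unit quaternion [x, y, z, w].
In Python, from rig import get_obs, imaging, robot gives the robot as it stands.
- The arm moves only by the shell command python3 -m inch 'ROWS' [FORCE]. ROWS is JSON, a list of rows, each a list of 3 entries, a list of its own where there are three numbers: the finger opening in mm, from 0 to 87, then the shift along the tool's x, y, z in mm, then the turn, a rotation vector about the tool's x, y, z in degrees. In form: [[grip, [dx, dy, dz], [wx, wy, wz]], ...]. A call has 1 to 12 rows; each row shifts and turns the pose as measured when the row begins, along the tool's axes as they then stand; what a row does not reach is not made up. A row lasts 1/8 s, in which the tool goes at most 62.5 mm and 10.7 degrees, less where a joint would pass 70% of its speed; a pose out of reach is approached as far as the arm can. A call with a gripper value outside its range is refused whole. The fingers move at their own pace and stop on an object; FORCE is the grip in N (left out, the last holds). Time passes only in rows, so rows that do not move let the fingers close. It gives the time, the measured TCP pose, the force and the opening at its end, in the units of the state.
- get_obs(): the state, without advancing time (a new reading comes with each control period).
- imaging.camera(name): name is "scene" or "top"; returns the picture (480x640x3 uint8, red, green, blue); there is no depth.
- imaging.camera_params(name): a dict with "camera_matrix" (3x3 intrinsics, pixels), "xyz" and "rotation" of the camera in the world. Camera axes: x right, y down, z forward; pixel columns grow to the right and rows downward; lengths in m; the calibration is good to about 2 mm. A picture is of the moment at which its call begins. camera_params takes no time and is no camera call.
- robot.hand_in(): hands the job in, once; it reports no verdict.
Trained networks look in the newest picture that a camera, given by its name, has taken for a name from the list of things; names that differ only in an ending like _2 or _b are one class to them, and where a whole thing is asked for, a point or a joint stands for the part that bears it (a point fixed in the world has none). Each returns a list of dicts, best first, with "confidence" (0 to 1); they miss things now and then, are a little off and sometimes report something else, mostly with a low value. They report only what shows in the picture. A call takes as long as a camera call.
- imaging.cut_out(camera, target): "pixels" (480x640 bool, what is visible of it) and "box" ([centre column, centre row, width, height] in pixels, round what is visible of it).
- imaging.tip_of(camera, target): "pixel" ([column, row] in pixels: a listed point, or the origin of a listed thing).
The state is a dict: "time": time; "q": joint angles; "joint_velocities": joint speeds; "joint_torque": joint torques, N m; "position": TCP position; "tool_rot": TCP orientation; "ft_force": force on the tool from outside, world axes, zero at the start; "moment": the same for the moment, N m; "grip_width": finger opening in m.
Only numpy, scipy, OpenCV 4.12 (cv2) and the standard library are available. Lean on these libraries where they do the work, as an engineer would, in place of code of your own. Each camera call takes 0.05 s, during which the arm holds its last target. There are 200 camera calls.

TASK

Free the camera bracket from the sloped stand: pull the square-headed clamp screw straight out against its spring, wind it anticlockwise to the end so that its thread keeps it out and the clamp finger stays swung away. Then take the bracket and lay it flat, ear up, in the empty wide compartment of the kit tray, and let go. Leave everything else on the bench and in the tray where it is.

Things in the scene. Friction and masses are not known exactly. Their poses are not given: they have to be found in the camera images.
- stand: Fixed aluminium stand, 170 mm wide (y), 135 mm deep (x), turned only in yaw. Origin: underside centre. Its flat face (130 mm long, centre 62 mm above the origin) slopes 30 degrees, rising to +x: outward normal (-0.5, 0, 0.866) in its frame. The bracket lies on it towards -y, against a 9 mm high lip below and a 9 mm fence at its -y side; the clamp screw stands towards +y
- nest (a point): Point on the sloped face under the bracket's middle as it lies there (20 mm to -y of the face centre). Axes as the stand's
- screw_head (a point): Centre of the top of the screw's black square head (24 x 24 mm, 28 mm tall), moving with it; z = screw axis outward, 30 degrees from vertical; x, y square to the head's sides. Right under the head a steel clamp finger, 12 mm wide, 5 mm thick, reaches 42 mm from the axis along -y of this point, over the bracket's edge. The axis is 62 mm from the bracket's middle, to the stand's +y
- screw_pull (a joint): How far the screw is pulled out along its axis (m): 0 = in, held by its spring; 0.016 = end of travel. The spring pulls 3.6 N at 0 and 8.4 N at 0.016. It can turn on to its thread only when out past 0.009; let go before that it springs back. On the thread it stays out by itself, rising with the turn from about 0.0085 to 0.0115
- screw_turn (a joint): Turn of the screw (rad), anticlockwise positive looking at its head: starts at 0 to 0.2 with the clamp finger over the bracket, ends at a stop at 2.7 with the finger swung away. The thread takes hold from about 0.6; turned on the thread it keeps its place when let go, so it may be done in several grasps
- bracket: Loose aluminium bracket, about 150 g: a flat plate 90 (x) x 60 (y) x 5 mm with an upright ear in its middle, 10 mm thick (x), 24 mm wide (y), reaching 33 mm above the underside. Origin: centre of the underside; z out of the plate on the ear's side. It starts on the sloped face, its x up the slope, one edge under the clamp finger
- tray: Fixed grey open kit tray, 120 (x) x 142 (y) x 20 mm high, walls 4 mm, floor 5 mm thick, with a divider along x into a wide compartment (112 x 84 mm inside, on its +y side) and a narrow one (112 x 46 mm) that holds a steel bar. Origin: centre of the underside, z up, turned in yaw
- compartment (a point): Centre of the wide compartment's floor (5 mm above the bench); axes as the tray's. The bracket goes here, its 90 mm side along the tray's x, either way round
- bar: Loose flat steel bar 85 x 22 x 8 mm in the narrow compartment (bystander). Origin: centre of the underside
- tripod: Small black tripod with a camera, 147 mm tall, feet on a 50 mm radius, lens reaching 47 mm to the side (bystander). Origin: bench level under its middle
- bottle: White bottle, 48 mm across, 120 mm tall (bystander). Origin: centre of the underside
- lens: Black lens barrel, 52 mm across, 50 mm tall (bystander). Origin: centre of the underside
- mouse: White computer mouse 95 x 58 x 32 mm (bystander). Origin: centre of the underside
- driver: Screwdriver 150 mm long lying on the bench (bystander). Origin: bench level under its middle
- case: Black closed lens case, 80 x 60 x 35 mm (bystander). Origin: centre of the underside

How it is judged:
By the outcome, as a careful person would: the job done as asked, in the order asked, and still so for the second after the job is handed in, with the robot touching nothing.
It also fails if it takes over 67 s, if anything falls off the work surface, if the arm or the gripper's body presses on something with over 40 N, if the wrist force passes 120 N, or if a joint passes its speed limit or range.

## Working session

There is one attempt and no reset: what is moved stays moved. The work goes in short steps, Python scripts to look and compute and a shell command to move; the robot and the scene stay as the last step left them, time stands still between calls to the robot, and variables do not carry over. Pictures are saved under pics/ and viewed, about 8 in all and at most 12, crops included, and the job is handed in when it is done.

```bash
ls; mkdir -p pics
cat > a.py <<'E'
from rig import get_obs, imaging, robot
import cv2, json
for n in ("scene","top"):
    im=imaging.camera(n); cv2.imwrite(f"pics/{n}0.png",im[:,:,::-1])
    p=imaging.camera_params(n); print(n,p)
    for t in ("stand","nest","screw_head","bracket","tray","compartment","bar","tripod","bottle","lens","mouse","driver","case"):
        r=imaging.tip_of(n,t); print(t,[(([round(float(v)) for v in d["pixel"]]),round(d["confidence"],2)) for d in r[:3]])
print(get_obs())
E
python3 a.py
```

```text
pics
scene {'camera_matrix': array([[465.47621411,   0.        , 318.60939043],
       [  0.        , 465.47621411, 237.76775625],
       [  0.        ,   0.        ,   1.        ]]), 'xyz': array([ 1.11030255, -0.54002053,  0.92697143]), 'rotation': array([ 0.86220202,  0.34883034, -0.14227322, -0.33864937])}
stand [([244, 300], 0.79), ([368, 225], 0.51), ([360, 305], 0.2)]
nest [([235, 289], 0.68)]
screw_head [([249, 259], 0.58)]
bracket [([232, 288], 0.92)]
tray [([370, 224], 0.83)]
compartment [([371, 215], 0.8), ([122, 334], 0.69)]
bar [([364, 237], 0.65)]
tripod [([361, 306], 0.82)]
bottle [([427, 245], 0.84), ([234, 288], 0.23)]
lens [([285, 366], 0.68)]
mouse [([393, 170], 0.61), ([234, 287], 0.44)]
driver [([283, 234], 0.67)]
case [([122, 333], 0.84)]
top {'camera_matrix': array([[512.88928261,   0.        , 311.124315  ],
       [  0.        , 512.88928261, 241.63508558],
       [  0.        ,   0.        ,   1.        ]]), 'xyz': array([ 0.42955218, -0.01024086,  1.21606723]), 'rotation': array([-0.70134373,  0.70999581, -0.03761408,  0.05106954])}
stand [([400, 270], 0.98
[... 391 characters left out ...]
.88)]
{'time': 1.4, 'q': array([-1.49246900e+00,  5.27463168e-01,  1.43271743e+00, -2.60747602e-06,
        1.18141044e+00, -1.78468207e-01]), 'joint_velocities': array([-1.26457406e-03,  3.12412706e-04,  3.40387627e-04,  1.81306928e-03,
        4.70246784e-05,  1.86651890e-04]), 'joint_torque': array([-4.98312766e-04, -4.40019858e+01, -1.76983166e+01,  6.33578771e-02,
        5.05104766e-02, -5.18730531e-06]), 'position': array([ 0.15878336, -0.60445905,  0.22256549]), 'tool_rot': array([-0.70128518, -0.09054149,  0.70128694, -0.09054255]), 'ft_force': array([-0.44620285,  0.25757269, -0.57865533]), 'moment': array([ 0.01904754, -0.00896627,  0.03661684]), 'grip_width': 0.08721957705607143}
```

View images.

```bash
python3 -c "
import cv2,numpy as np
a=cv2.imread('pics/top0.png')[140:350,80:560]; b=cv2.imread('pics/scene0.png')[140:390,80:480]
cv2.imwrite('pics/t0c.png',cv2.resize(a,(800,350),interpolation=cv2.INTER_CUBIC));cv2.imwrite('pics/s0c.png',cv2.resize(b,None,fx=2,fy=2,interpolation=cv2.INTER_CUBIC))"
```

```text
(no output)
```

View pics/t0c.png

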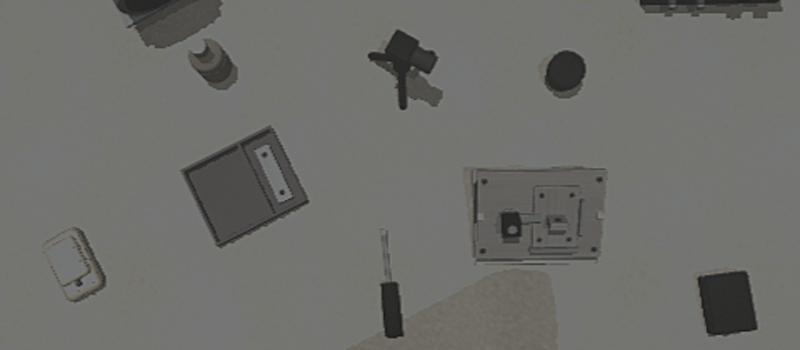

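View pics/s0c.png

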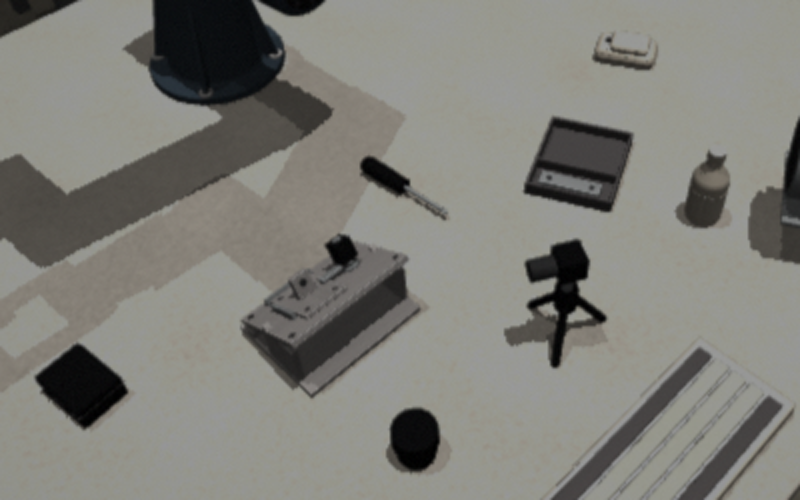

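The top view shows the stand's face from about (363,241) to (444,297), with the black head at (387,275) left of the bracket ear at (414,274). The tray is at about (227,251), tilted roughly 30°, and its wide compartment is on the left. The bench is sparse. Next I'll fit the stand and tray poses.

```bash
cat > geo.py <<'E'
import numpy as np
from scipy.spatial.transform import Rotation as R
from rig import imaging
class Cam:
    def __init__(s,n):
        p=imaging.camera_params(n); s.K=p["camera_matrix"]; s.c=p["xyz"]; s.R=R.from_quat(p["rotation"]).as_matrix()
    def proj(s,P):
        q=(np.atleast_2d(P)-s.c)@s.R@s.K.T; return q[:,:2]/q[:,2:]
    def ray(s,px,z):
        d=s.R@np.linalg.solve(s.K,[px[0],px[1],1]); return s.c+d*(z-s.c[2])/d[2]
cams={n:Cam(n) for n in("scene","top")}
N=np.array([-.5,0,.866]);S=np.array([.866,0,.5])
F=np.array([0,0,.062])
def pose(p,P):
    c,s=np.cos(p[2]),np.sin(p[2]); P=np.atleast_2d(P)
    return np.c_[c*P[:,0]-s*P[:,1]+p[0],s*P[:,0]+c*P[:,1]+p[1],P[:,2]]
E
cat > fit.py <<'E'
from geo import *
from scipy.optimize import least_squares
import cv2
def face(a,b): return F+S*a+np.array([0,b,0])
corn=[face(.065,.085),face(.065,-.085),face(-.065,-.085),face(-.065,.085)]
pts=corn+[face(0,-.02),face(0,-.02),face(0,.042)+N*.038,[0,0,0]]
obs_top=[(363,241),(444,241),(440.6,297),(362.6,297),(410,268),(414,270),(389,279),(400,270)]
obs_sc=[None]*4+[(235,289),(232,288),(249,259),(244,300)]
def res(p):
    W=pose(p,pts); a=cams["top"].proj(W)-obs_top; b=cams["scene"].proj(W[4:])-np.array(obs_sc[4:])
    return np.r_[a,b].ravel()
r=least_squares(res,[.37,-.2,0],loss='soft_l1'); print("stand",r.x.round(4),r.fun.reshape(-1,2).round(1).tolist())
# tray from top mask
t=imaging.camera("top"); m=imaging.cut_out("top","tray")[0]["pixels"].astype(np.uint8)
m=cv2.morphologyEx(m,cv2.MORPH_CLOSE,np.ones((9,9)))
q=cv2.boxPoints(cv2.minAreaRect(max(cv2.findContours(m,0,2)[0],key=cv2.contourArea)))
w=np.array([cams["top"].ray(x,.02) for x in q]); print("tray corners",w.round(3).tolist(),np.linalg.norm(w-np.roll(w,1,0),axis=1).round(3),w.mean(0).round(4))
for n,(a,b) in {"compartment":((217,257),(371,215)),"tray":((225,251),(370,224)),"bar":((244,243),(364,237))}.items():
    z=.005 if n!="tray" else 0; print(n,cams["top"].ray(a,z).round(4),cams["scene"].ray(b,z).round(4))
for n,a in {"bottle":(211,180),"tripod":(321,178),"driver":(316,311)}.items(): print(n,cams["top"].ray(a,0).round(3))
for k in("stand","bracket"):
    imaging_m=imaging.cut_out("top",k); print(k,[ (d["box"],round(d["confidence"],2)) for d in imaging_m[:2]])
im=t[:,:,::-1].copy()
W=pose(r.x,pts)
for p in cams["top"].proj(W): cv2.circle(im,tuple(int(round(v)) for v in p),1,(0,0,255),-1)
sc=imaging.camera("scene")[:,:,::-1].copy()
for p in cams["scene"].proj(W): cv2.circle(sc,tuple(int(round(v)) for v in p),1,(0,0,255),-1)
cv2.imwrite("pics/fit.png",np.hstack([cv2.resize(im[225:310,350:455],(400,400)),cv2.resize(sc[230:345,180:295],(400,400))]))
E
python3 fit.py
```

```text
stand [ 0.5101 -0.1961  0.0099] [[3.1, 2.4], [-0.2, 0.6], [-0.9, -3.1], [2.8, -1.5], [2.6, 1.0], [-1.4, -1.0], [-1.9, -1.7], [-0.5, 1.1], [-1.0, -0.6], [2.0, 0.4], [-1.5, 1.0], [0.1, -1.1]]
tray corners [[0.585, 0.305, 0.02], [0.65, 0.173, 0.02], [0.538, 0.118, 0.02], [0.474, 0.248, 0.02]] [0.125 0.147 0.125 0.146] [0.5615 0.2112 0.02  ]
compartment [0.5487 0.2365 0.005 ] [0.5478 0.2383 0.005 ]
tray [0.5633 0.2184 0.    ] [0.566  0.2128 0.    ]
bar [0.5814 0.1722 0.005 ] [0.5891 0.1593 0.005 ]
bottle [0.738 0.254 0.   ]
tripod [ 0.738 -0.014  0.   ]
driver [0.419 0.002 0.   ]
stand [([403.7, 270.6, 76.6, 57.5], 0.78), ([206.9, 175.7, 21.9, 21.4], 0.7)]
bracket [([413.7, 270.6, 31.4, 41.1], 0.88)]
```

View pics/fit.png

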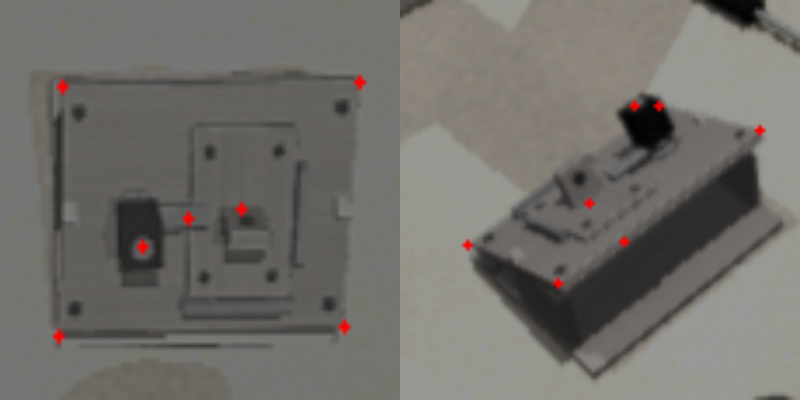

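```bash
cat > go.py <<'E'
# usage: go.py what [args] : tool-frame shift (mm) and turn (deg) from the pose now to the target pose
import sys
from geo import *
from rig import get_obs
ST=[.5101,-.1961,.0099]; TR=[.5505,.236,np.radians(26)]
def target(w,h,ang=0,flip=0):
    """w: screw/ear; h: TCP height (m) above the face; ang: anticlockwise turn of tool (deg) from tool y=-stand y"""
    if w=="tray":
        p=np.array([TR[0],TR[1],h]); x=np.array([0,0,-1.]); y=R.from_euler('z',np.degrees(TR[2])+ang,degrees=True).apply([1,0,0])
    else:
        p=pose(ST,F+[0,.042 if w=="screw" else -.02,0]+N*h)[0]
        Z=R.from_euler('z',ST[2]); n=Z.apply(N); x=-n; y=R.from_rotvec(n*np.radians(ang)).apply(Z.apply([0,-1.,0]))
    x=x/np.linalg.norm(x);y=y/np.linalg.norm(y)
    return p,R.from_matrix(np.c_[x,y,np.cross(x,y)])
if __name__=="__main__":
    o=get_obs(); r=R.from_quat(o["tool_rot"])
    p,t=target(sys.argv[1],float(sys.argv[2])/1000,*(float(a) for a in sys.argv[3:]))
    print("t",round(o["time"],2),"q",o["q"].round(2),"pos",o["position"].round(4),"grip",o["grip_width"].round(4))
    print("target",p.round(4),"shift mm",(r.inv().apply(p-o["position"])*1000).round(1),"after-turn shift",(t.inv().apply(p-o["position"])*1000).round(1),"turn deg",np.degrees((r.inv()*t).as_rotvec()).round(1))
    print("force tool axes",r.inv().apply(o["ft_force"]).round(2),"moment",r.inv().apply(o["moment"]).round(2))
E
python3 go.py screw 110
```

```text
Traceback (most recent call last):
  File "go.py", line 18, in <module>
    print("t",round(o["time"],2),"q",o["q"].round(2),"pos",o["position"].round(4),"grip",o["grip_width"].round(4))
                                                                                         ^^^^^^^^^^^^^^^^^^^^^
AttributeError: 'float' object has no attribute 'round'
```

```bash
sed -i 's/o\["grip_width"\].round(4)/round(o["grip_width"],4)/' go.py; python3 go.py screw 110
```

```text
t 1.65 q [-1.49  0.53  1.43  0.    1.18 -0.18] pos [ 0.1588 -0.6044  0.2225] grip 0.087
target [ 0.4547 -0.1546  0.1573] shift mm [  65.3 -359.9 -400.5] after-turn shift [ 206.7 -446.8 -227.5] turn deg [13.8 29.8  3.7]
force tool axes [ 0.08 -0.3  -0.81] moment [-0.    0.05 -0.02]
```

```bash
python3 -m inch '[[50,[0,-36,-40],[0,0,0]],[50,[0,-36,-40],[0,0,0]],[50,[0,-36,-40],[0,0,0]],[50,[0,-36,-40],[0,0,0]],[50,[0,-36,-40],[0,0,0]],[50,[0,-36,-40],[0,0,0]],[50,[0,-36,-40],[0,0,0]],[50,[0,-36,-40],[0,0,0]],[50,[0,-36,-40],[0,0,0]],[50,[0,-30,-30],[0,0,0]]]' 20; python3 go.py screw 110;  python3 -m inch '[[50,[0,0,0],[3.4,7.4,0.9]],[50,[0,0,0],[3.4,7.4,0.9]],[50,[0,0,0],[3.4,7.4,0.9]],[50,[0,0,0],[3.4,7.4,0.9]]]'; python3 go.py screw 110
```

```text
time: 2.9
position: [0.4554, -0.1568, 0.2226]
tool_rot: [0.703, 0.084, -0.7, 0.091]
ft_force: [-0.5, 0.5, 0.5]
grip_width: 0.05
t 2.9 q [-0.56  0.33  1.79 -0.01  1.01  0.76] pos [ 0.4554 -0.1568  0.2226] grip 0.05
target [ 0.4547 -0.1546  0.1573] shift mm [65.3 -3.   0.4] after-turn shift [56.2 -2.2 33.3] turn deg [13.5 29.6  3. ]
force tool axes [-0.55 -0.65  0.37] moment [0.03 0.01 0.  ]
time: 3.4
position: [0.4616, -0.1512, 0.2247]
tool_rot: [0.865, 0.009, -0.501, 0.012]
ft_force: [0.4, 0.5, 0.1]
grip_width: 0.0499
t 3.4 q [-0.78  0.22  2.13  0.77  0.53  0.13] pos [ 0.4616 -0.1512  0.2247] grip 0.0499
target [ 0.4547 -0.1546  0.1573] shift mm [55.   2.4 39.7] after-turn shift [54.9  3.4 39.8] turn deg [ 1.2  0.1 -0.1]
force tool axes [ 0.15 -0.52 -0.41] moment [-0.04 -0.2  -0.09]
```

```bash
python3 -m inch '[[50,[27,2,20],[0.6,0,0]],[50,[27,2,20],[0.6,0,0]],[50,[0,0,0],[0,0,0]]]'; python3 go.py screw 70
cat > snap.py <<'E'
import sys,cv2
from geo import *
from rig import get_obs
o=get_obs();tag=sys.argv[1]
P=pose([.5101,-.1961,.0099],[F+[0,.042,0]+N*.038])[0]
out=[]
for n in("top","scene"):
    im=imaging.camera(n)[:,:,::-1].copy(); c=cams[n].proj(P)[0].astype(int)
    a=im[c[1]-50:c[1]+50,c[0]-50:c[0]+50]; out.append(cv2.convertScaleAbs(cv2.resize(a,(400,400),interpolation=cv2.INTER_CUBIC),alpha=1.6))
    print(n,"crop origin",c-50,[(np.round(d["pixel"],1),round(d["confidence"],2)) for d in imaging.tip_of(n,"screw_head")[:2]],"TCP px",cams[n].proj(o["position"])[0].round(1),"head px",cams[n].proj(P)[0].round(1))
cv2.imwrite(f"pics/{tag}.png",np.hstack(out))
E
python3 snap.py near
```

```text
time: 3.78
position: [0.4533, -0.1571, 0.1587]
tool_rot: [0.866, 0.001, -0.5, 0.003]
ft_force: [0.5, 0.3, 0.5]
grip_width: 0.0503
t 3.77 q [-0.81  0.39  2.23  1.2   0.4  -0.35] pos [ 0.4533 -0.1571  0.1587] grip 0.0503
target [ 0.4747 -0.1544  0.1226] shift mm [41.9 -2.7 -0.5] after-turn shift [41.9 -2.5 -0.5] turn deg [-0.2 -0.  -0.3]
force tool axes [-0.15 -0.27 -0.68] moment [ 0.07 -0.28 -0.01]
top crop origin [337 227] [(array([385.8, 275. ]), 0.55), (array([123.3, 299.6]), 0.27)] TCP px [393.  293.8] head px [387.1 277.3]
scene crop origin [197 209] [(array([251.9, 260.1]), 0.73), (array([365.5, 236.5]), 0.55)] TCP px [232.6 233.9] head px [247.5 260. ]
```

View pics/near.png

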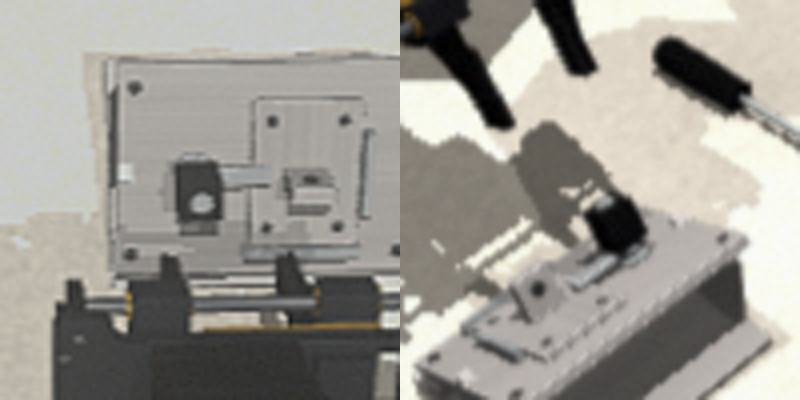

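Left crop: the head's top face centre is at about (387.5,278), which matches the model to within 1 px. The finger points at the bracket and the jaws are still short of the stand. I'll turn the tool 90° clockwise so joint 6 has enough range for the whole winding.

```bash
python3 -m inch '[[50,[0,0,0],[10,0,0]],[50,[0,0,0],[10,0,0]],[50,[0,0,0],[10,0,0]],[50,[0,0,0],[10,0,0]],[50,[0,0,0],[10,0,0]],[50,[0,0,0],[10,0,0]],[50,[0,0,0],[10,0,0]],[50,[0,0,0],[10,0,0]],[50,[0,0,0],[10,0,0]],[50,[0,0,0],[0,0,0]]]'; python3 go.py screw 45 -90
```

```text
time: 5.22
position: [0.4633, -0.1608, 0.177]
tool_rot: [-0.615, 0.353, 0.335, 0.62]
ft_force: [-0.8, 0.2, -0.1]
grip_width: 0.0497
t 5.22 q [-0.81  0.35  2.21  1.18  0.41  1.29] pos [ 0.4633 -0.1608  0.177 ] grip 0.0497
target [ 0.4872 -0.1543  0.101 ] shift mm [77.1 19.8  7.6] after-turn shift [77.9 17.3  6.2] turn deg [-1.6 -1.4  1.8]
force tool axes [-0.31  0.75  0.18] moment [ 0.05 -0.12  0.27]
```

```bash
python3 -m inch '[[50,[10,17,6],[-1.6,-1.4,1.8]],[50,[17,0,0],[0,0,0]],[50,[17,0,0],[0,0,0]],[50,[0,0,0],[0,0,0]]]'; python3 go.py screw 45 -90
```

```text
time: 5.72
position: [0.474, -0.1557, 0.1331]
tool_rot: [0.622, -0.347, -0.357, -0.605]
ft_force: [-0.5, 0.2, 0.8]
grip_width: 0.05
t 5.72 q [-0.77  0.47  2.21  1.4   0.37  1.02] pos [ 0.474  -0.1557  0.1331] grip 0.05
target [ 0.4872 -0.1543  0.101 ] shift mm [34.4  4.8  1.5] after-turn shift [34.4  4.6  1.2] turn deg [ 1.1 -0.2  0.3]
force tool axes [-0.95 -0.02  0.19] moment [ 0.06 -0.14  0.26]
```

```bash
python3 -m inch '[[50,[17,4.6,1.2],[1.1,0,0]],[50,[17,0,0],[0,0,0]],[50,[0,0,0],[0,0,0]]]'; python3 go.py screw 45 -90; python3 snap.py near2
```

```text
time: 6.1
position: [0.4886, -0.1552, 0.1039]
tool_rot: [0.619, -0.348, -0.353, -0.609]
ft_force: [-0.5, 0.2, -0.1]
grip_width: 0.0499
t 6.1 q [-0.74  0.56  2.21  1.66  0.35  0.79] pos [ 0.4886 -0.1552  0.1039] grip 0.0499
target [ 0.4872 -0.1543  0.101 ] shift mm [1.8 2.7 0.9] after-turn shift [1.8 2.7 0.9] turn deg [ 0.4 -0.4  0.6]
force tool axes [-0.15  0.5   0.25] moment [ 0.05 -0.13  0.25]
top crop origin [337 227] [] TCP px [388.1 278. ] head px [387.1 277.3]
scene crop origin [197 209] [(array([245.8, 258.7]), 0.78)] TCP px [246.2 257.2] head px [247.5 260. ]
```

View pics/near2.png

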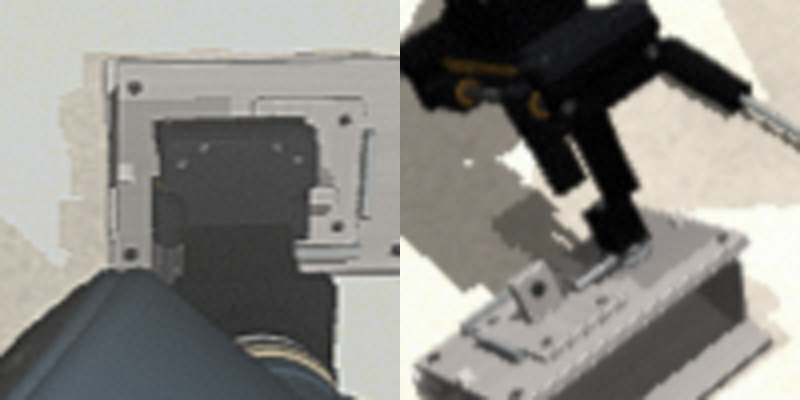

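Run:
```python
from geo import *
from rig import get_obs
o=get_obs(); r=R.from_quat(o["tool_rot"]); c=cams["scene"]
L=np.array([[0,s*b,z] for s in(1,-1) for b in(.025,.040) for z in(.0095,-.0095)])
px=(c.proj(o["position"]+r.apply(L))-[197,209])*4+[400,0]; print(px.round(0).tolist())
P=pose([.5101,-.1961,.0099],[F+[0,.042+b,0]+S*a+N*h for h in(.038,.010) for a,b in((.012,.012),(.012,-.012),(-.012,-.012),(-.012,.012))]); print(((c.proj(P)-[197,209])*4+[400,0]).round(0).tolist())
```

```text
[[587.0, 178.0], [562.0, 196.0], [575.0, 176.0], [550.0, 193.0], [630.0, 188.0], [605.0, 206.0], [644.0, 190.0], [618.0, 209.0]]
[[628.0, 195.0], [596.0, 218.0], [576.0, 213.0], [607.0, 190.0], [648.0, 234.0], [617.0, 257.0], [597.0, 251.0], [627.0, 229.0]]
```

```bash
python3 -m inch '[[50,[8,2.7,0.9],[0.4,-0.4,0.6]],[50,[9,0,0],[0,0,0]],[50,[0,0,0],[0,0,0]]]'; python3 go.py screw 14 -90
```

```text
time: 6.68
position: [0.4948, -0.1549, 0.0889]
tool_rot: [0.615, -0.351, -0.356, -0.611]
ft_force: [0.0, -1.1, -0.5]
grip_width: 0.0502
t 6.67 q [-0.73  0.6   2.19  1.72  0.35  0.75] pos [ 0.4948 -0.1549  0.0889] grip 0.0502
target [ 0.5027 -0.1542  0.0741] shift mm [16.8  0.6  0.7] after-turn shift [16.8  0.6  0.6] turn deg [-0.  -0.1  0.1]
force tool axes [ 0.44  0.25 -1.05] moment [ 0.04 -0.13  0.27]
```

Now the last part of the descent, then close.

```bash
python3 -m inch '[[50,[9,0.6,0.6],[0,0,0]],[50,[7,0,0],[0,0,0]],[50,[0,0,0],[0,0,0]]]'; python3 go.py screw 14 -90; python3 -m inch '[[20,[0,0,0],[0,0,0]],[20,[0,0,0],[0,0,0]],[20,[0,0,0],[0,0,0]]]' 10;  python3 go.py screw 14 -90
```

```text
time: 7.05
position: [0.5023, -0.1543, 0.0748]
tool_rot: [0.615, -0.351, -0.356, -0.611]
ft_force: [-0.7, 0.0, 0.1]
grip_width: 0.05
t 7.05 q [-0.71  0.64  2.18  1.82  0.35  0.66] pos [ 0.5023 -0.1543  0.0748] grip 0.05
target [ 0.5027 -0.1542  0.0741] shift mm [0.8 0.1 0.1] after-turn shift [0.8 0.  0.1] turn deg [-0.  -0.1  0.1]
force tool axes [-0.44  0.5   0.03] moment [ 0.11 -0.11  0.26]
time: 7.42
position: [0.502, -0.1543, 0.0755]
tool_rot: [0.615, -0.351, -0.356, -0.611]
ft_force: [0.3, 0.5, -0.8]
grip_width: 0.028
t 7.42 q [-0.71  0.64  2.18  1.81  0.35  0.66] pos [ 0.502  -0.1543  0.0755] grip 0.028
target [ 0.5027 -0.1542  0.0741] shift mm [1.5 0.1 0.1] after-turn shift [1.5 0.1 0.1] turn deg [-0.  -0.1  0.1]
force tool axes [0.83 0.09 0.51] moment [ 0.04 -0.1   0.26]
```

```bash
python3 -m inch '[[20,[0,0,0],[0,0,0]],[20,[0,0,0],[0,0,0]]]' 10;  python3 go.py screw 14 -90
```

```text
time: 7.68
position: [0.5034, -0.1547, 0.0763]
tool_rot: [0.615, -0.349, -0.355, -0.611]
ft_force: [1.5, 0.4, -1.2]
grip_width: 0.0236
t 7.67 q [-0.71  0.63  2.18  1.81  0.35  0.66] pos [ 0.5034 -0.1547  0.0763] grip 0.0236
target [ 0.5027 -0.1542  0.0741] shift mm [1.5 1.7 0.5] after-turn shift [1.5 1.7 0.5] turn deg [ 0.  -0.1  0.3]
force tool axes [ 1.77 -0.7   0.41] moment [ 0.06 -0.23  0.34]
```

```bash
python3 -m inch '[[20,[0,0,0],[0,0,0]],[20,[-3,0,0],[0,0,0]],[20,[-3,0,0],[0,0,0]],[20,[-3,0,0],[0,0,0]],[20,[-3,0,0],[0,0,0]],[20,[0,0,0],[0,0,0]]]' 45;  python3 go.py screw 14 -90
```

```text
time: 8.43
position: [0.4974, -0.1547, 0.0865]
tool_rot: [0.615, -0.349, -0.355, -0.611]
ft_force: [5.0, 0.6, -6.3]
grip_width: 0.0236
t 8.43 q [-0.72  0.61  2.19  1.74  0.35  0.72] pos [ 0.4974 -0.1547  0.0865] grip 0.0236
target [ 0.5027 -0.1542  0.0741] shift mm [13.3  1.7  0.5] after-turn shift [13.3  1.6  0.4] turn deg [ 0.1 -0.1  0.2]
force tool axes [ 7.96 -1.17  0.6 ] moment [ 0.09 -0.21  0.13]
```

```bash
python3 -m inch '[[20,[0,0,0],[-7,0,0]],[20,[0,0,0],[-7,0,0]],[20,[0,0,0],[-7,0,0]],[20,[0,0,0],[0,0,0]]]';  python3 go.py screw 14 -90
```

```text
time: 8.93
position: [0.4978, -0.1546, 0.0864]
tool_rot: [0.719, -0.276, -0.415, -0.484]
ft_force: [4.6, 0.6, -6.3]
grip_width: 0.0238
t 8.93 q [-0.72  0.61  2.19  1.74  0.35  0.35] pos [ 0.4978 -0.1546  0.0864] grip 0.0238
target [ 0.5027 -0.1542  0.0741] shift mm [13.   1.7  1.1] after-turn shift [13.   1.9  0.4] turn deg [21.8 -0.1  0.3]
force tool axes [ 7.73 -0.92  0.2 ] moment [ 0.02 -0.22  0.04]
```

```bash
python3 -m inch '[[20,[-0.3,0,0],[-8,0,0]],[20,[0,0,0],[-8,0,0]],[20,[0,0,0],[-8,0,0]],[20,[0,0,0],[-8,0,0]],[20,[0,0,0],[0,0,0]]]';  python3 go.py screw 14 -90
```

```text
time: 9.55
position: [0.4982, -0.1544, 0.0863]
tool_rot: [0.828, -0.146, -0.476, -0.259]
ft_force: [5.2, 0.4, -5.9]
grip_width: 0.0238
t 9.55 q [-0.72  0.61  2.19  1.74  0.35 -0.23] pos [ 0.4982 -0.1544  0.0863] grip 0.0238
target [ 0.5027 -0.1542  0.0741] shift mm [12.8  1.2  2. ] after-turn shift [12.8  2.2  0.2] turn deg [54.9 -0.1  0.3]
force tool axes [ 7.72 -1.15 -1.07] moment [ 0.01 -0.21  0.03]
```

```bash
python3 -m inch '[[20,[0,0,0],[-9,0,0]],[20,[0,0,0],[-9,0,0]],[20,[0,0,0],[-9,0,0]],[20,[0,0,0],[-9,0,0]],[20,[0,0,0],[-9,0,0]],[20,[0,0,0],[-9,0,0]],[20,[0,0,0],[-9,0,0]],[20,[0,0,0],[-9,0,0]],[20,[0,0,0],[0,0,0]]]';  python3 go.py screw 14 -90
```

```text
time: 10.68
position: [0.4981, -0.1534, 0.0865]
tool_rot: [0.817, 0.172, -0.467, 0.292]
ft_force: [4.7, 0.4, -3.3]
grip_width: 0.0236
t 10.68 q [-0.72  0.61  2.19  1.74  0.35 -1.53] pos [ 0.4981 -0.1534  0.0865] grip 0.0236
target [ 0.5027 -0.1542  0.0741] shift mm [13.  -0.8  2.3] after-turn shift [13.   2.3 -0.8] turn deg [129.1  -0.3   0.3]
force tool axes [ 5.24  1.19 -2.06] moment [-0.07 -0.12 -0.11]
```

```bash
python3 -m inch '[[20,[0,0,0],[-6,0,0]],[20,[0,0,0],[-6,0,0]],[20,[0,0,0],[0,0,0]]]';  python3 go.py screw 14 -90;python3 -m inch '[[20,[0,0,0],[-6,0,0]],[20,[0,0,0],[0,0,0]]]';  python3 go.py screw 14 -90
```

```text
time: 11.05
position: [0.4979, -0.1533, 0.0868]
tool_rot: [0.782, 0.219, -0.447, 0.375]
ft_force: [4.3, 1.3, -3.3]
grip_width: 0.0236
t 11.05 q [-0.72  0.61  2.19  1.74  0.35 -1.73] pos [ 0.4979 -0.1533  0.0868] grip 0.0236
target [ 0.5027 -0.1542  0.0741] shift mm [13.3 -1.2  2.2] after-turn shift [13.3  2.2 -0.9] turn deg [140.9  -0.4   0.3]
force tool axes [ 4.99  0.84 -2.28] moment [-0.01 -0.09 -0.09]
time: 11.3
position: [0.4977, -0.1533, 0.0869]
tool_rot: [0.763, 0.241, -0.435, 0.413]
ft_force: [3.4, 1.2, -2.8]
grip_width: 0.0237
t 11.3 q [-0.72  0.61  2.19  1.74  0.35 -1.83] pos [ 0.4977 -0.1533  0.0869] grip 0.0237
target [ 0.5027 -0.1542  0.0741] shift mm [13.5 -1.3  2. ] after-turn shift [13.5  2.1 -1. ] turn deg [146.7  -0.4   0.3]
force tool axes [ 4.11  0.61 -1.81] moment [-0.03 -0.08 -0.03]
```

```bash
python3 -m inch '[[20,[0,0,0],[-4,0,0]],[20,[0,0,0],[0,0,0]]]';  python3 go.py screw 14 -90;python3 -m inch '[[20,[0,0,0],[-5,0,0]],[20,[0,0,0],[0,0,0]]]';  python3 go.py screw 14 -90; python3 -m inch '[[20,[0,0,0],[-5,0,0]],[20,[0,0,0],[0,0,0]]]';  python3 go.py screw 14 -90
```

```text
time: 11.55
position: [0.4977, -0.1532, 0.0869]
tool_rot: [0.749, 0.254, -0.427, 0.438]
ft_force: [3.8, 0.9, -2.2]
grip_width: 0.0235
t 11.55 q [-0.72  0.61  2.19  1.74  0.35 -1.9 ] pos [ 0.4977 -0.1532  0.0869] grip 0.0235
target [ 0.5027 -0.1542  0.0741] shift mm [13.6 -1.4  1.9] after-turn shift [13.6  2.1 -1. ] turn deg [150.3  -0.4   0.3]
force tool axes [ 3.83  1.44 -1.86] moment [-0.03 -0.08 -0.06]
time: 11.8
position: [0.4976, -0.1532, 0.0869]
tool_rot: [0.731, 0.272, -0.417, 0.468]
ft_force: [3.2, 0.7, -2.8]
grip_width: 0.0239
t 11.8 q [-0.72  0.61  2.19  1.74  0.35 -1.98] pos [ 0.4976 -0.1532  0.0869] grip 0.0239
target [ 0.5027 -0.1542  0.0741] shift mm [13.6 -1.4  1.8] after-turn shift [13.6  2.  -1. ] turn deg [155.   -0.4   0.3]
force tool axes [ 4.01  0.9  -1.18] moment [ 0.19 -0.06 -0.08]
time: 12.05
position: [0.4975, -0.1533, 0.0869]
tool_rot: [0.714, 0.286, -0.407, 0.493]
ft_force: [4.1, 0.6, -3.4]
grip_width: 0.0238
t 12.05 q [-0.72  0.61  2.19  1.75  0.35 -2.05] pos [ 0.4975 -0.1533  0.0869] grip 0.0238
target [ 0.5027 -0.1542  0.0741] shift mm [13.6 -1.6  1.6] after-turn shift [13.6  1.9 -0.9] turn deg [159.   -0.5   0.2]
force tool axes [ 5.05  1.51 -1.22] moment [ 1.1   0.02 -0.02]
```

```bash
python3 -m inch '[[45,[0,0,0],[0,0,0]],[45,[0,0,0],[0,0,0]],[45,[0,0,0],[0,0,0]],[45,[-15,0,0],[0,0,0]],[45,[-20,0,0],[0,0,0]],[45,[-25,0,0],[0,0,0]],[45,[-30,0,0],[0,0,0]]]' 20;  python3 go.py ear 90 -90; python3 snap.py after
```

```text
time: 12.92
position: [0.4486, -0.1526, 0.1645]
tool_rot: [0.712, 0.289, -0.409, 0.492]
ft_force: [0.2, -0.1, -0.0]
grip_width: 0.0449
t 12.93 q [-0.82  0.37  2.23  1.15  0.42 -1.51] pos [ 0.4486 -0.1526  0.1645] grip 0.0449
target [ 0.4653 -0.2165  0.1399] shift mm [29.  24.4 59.4] after-turn shift [ 29.3  -1.7 -64.1] turn deg [159.2   0.2   0.3]
force tool axes [0.13 0.21 0.01] moment [-0.06 -0.09 -0.19]
top crop origin [337 227] [(array([390.4, 278.1]), 0.79), (array([212.5, 181.7]), 0.51)] TCP px [391.2 296.1] head px [387.1 277.3]
scene crop origin [197 209] [(array([245.9, 254.3]), 0.52)] TCP px [232.5 230.1] head px [247.5 260. ]
```

View pics/after.png

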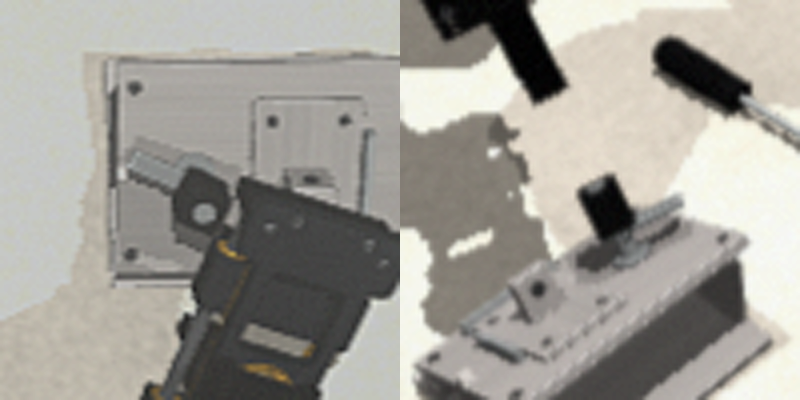

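The finger is swung away to the upper left, and the screw head stands out with a bare shaft beneath it. Next is the bracket, with the jaws along the slope.

```bash
sed -i 's/^ST=.*; TR/ST=[.512,-.1955,.0099]; TR/' go.py; python3 -m inch '[[40,[-5,0,0],[-10,0,0]],[40,[-5,0,0],[-10,0,0]],[40,[0,0,0],[0,0,0]]]'; python3 go.py ear 90 90
```

```text
time: 13.5
position: [0.445, -0.1529, 0.171]
tool_rot: [0.613, 0.358, -0.351, 0.611]
ft_force: [-0.1, -0.2, 1.0]
grip_width: 0.0401
t 13.5 q [-0.83  0.34  2.23  1.11  0.43 -1.83] pos [ 0.445  -0.1529  0.171 ] grip 0.0401
target [ 0.4672 -0.2159  0.1399] shift mm [37.3  3.6 63.4] after-turn shift [37.7  3.2 63.3] turn deg [-0.4 -0.3  0.1]
force tool axes [-0.95  0.38  0.22] moment [-0.   -0.01 -0.25]
```

```bash
python3 -m inch '[[36,[0,1,21],[0,0,0]],[36,[0,1,21],[0,0,0]],[36,[5,1,21],[0,0,0]],[36,[15,0,0],[0,0,0]],[36,[15,0,0],[0,0,0]],[36,[0,0,0],[0,0,0]]]'; python3 go.py ear 45 90
python3 - <<'E'
import cv2
from geo import *
out=[]
for n,w in(("top",(412,270)),("scene",(235,280))):
    im=imaging.camera(n)[:,:,::-1]; a=im[w[1]-50:w[1]+50,w[0]-50:w[0]+50]; out.append(cv2.convertScaleAbs(cv2.resize(a,(400,400),interpolation=cv2.INTER_CUBIC),alpha=1.6))
cv2.imwrite("pics/ear.png",np.hstack(out))
E
```

```text
time: 14.25
position: [0.4674, -0.2184, 0.1359]
tool_rot: [0.618, 0.357, -0.353, 0.605]
ft_force: [-0.2, -0.0, -0.2]
grip_width: 0.0359
t 14.25 q [-0.91  0.48  2.13  1.14  0.46 -1.92] pos [ 0.4674 -0.2184  0.1359] grip 0.0359
target [ 0.4897 -0.2157  0.101 ] shift mm [41.4  2.  -2.1] after-turn shift [41.4  1.9 -2.5] turn deg [-1.3 -0.5  0.3]
force tool axes [ 0.11 -0.3   0.01] moment [-0.02 -0.02 -0.19]
```

View pics/ear.png

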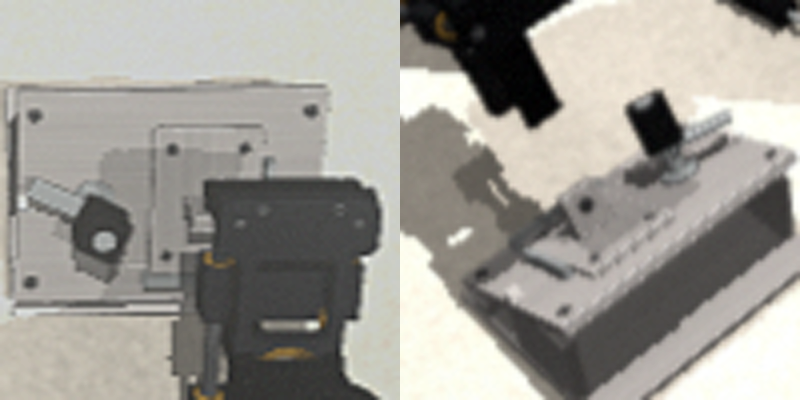

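The picture agrees with the model: the ear is at crop (200,213) in top, and the gripper's offset to its right is parallax. Descending.

```bash
python3 -m inch '[[36,[13,2,-2.4],[-1.3,-0.5,0]],[36,[14,0,0],[0,0,0]],[36,[14,0,0],[0,0,0]],[36,[0,0,0],[0,0,0]]]'; python3 go.py ear 8 90
```

```text
time: 14.85
position: [0.4899, -0.2162, 0.1032]
tool_rot: [0.61, 0.356, -0.352, 0.615]
ft_force: [-0.8, 0.2, 0.1]
grip_width: 0.0359
t 14.85 q [-0.85  0.57  2.12  1.34  0.4  -2.12] pos [ 0.4899 -0.2162  0.1032] grip 0.0359
target [ 0.5082 -0.2155  0.0689] shift mm [38.8 -1.3 -0.6] after-turn shift [38.8 -1.3 -0.5] turn deg [0.  0.1 0.1]
force tool axes [-0.52 -0.62 -0.21] moment [-0.06  0.01 -0.24]
```

```bash
python3 -m inch '[[36,[12,-1.3,-0.6],[0,0,0]],[36,[12,0,0],[0,0,0]],[36,[9,0,0],[0,0,0]],[36,[5,0,0],[0,0,0]],[36,[0,0,0],[0,0,0]]]'; python3 go.py ear 8 90
```

```text
time: 15.48
position: [0.508, -0.2165, 0.0724]
tool_rot: [0.61, 0.354, -0.351, 0.616]
ft_force: [-0.7, 0.3, -0.0]
grip_width: 0.0361
t 15.47 q [-0.82  0.65  2.1   1.54  0.37 -2.29] pos [ 0.508  -0.2165  0.0724] grip 0.0361
target [ 0.5082 -0.2155  0.0689] shift mm [ 3.1 -1.6 -1. ] after-turn shift [ 3.1 -1.6 -1. ] turn deg [ 0.   0.3 -0.1]
force tool axes [-0.32 -0.57 -0.26] moment [ 0.02 -0.05 -0.18]
```

```bash
python3 -m inch '[[36,[2,-1,-1],[0,0,0]],[5,[0,0,0],[0,0,0]],[5,[0,0,0],[0,0,0]],[5,[0,0,0],[0,0,0]],[5,[0,0,0],[0,0,0]],[5,[0,0,0],[0,0,0]],[5,[0,0,0],[0,0,0]]]' 8; python3 go.py ear 8 90
```

```text
time: 16.35
position: [0.5077, -0.2156, 0.071]
tool_rot: [0.61, 0.354, -0.352, 0.616]
ft_force: [-0.2, 0.2, -0.1]
grip_width: 0.01
t 16.35 q [-0.82  0.65  2.1   1.56  0.37 -2.31] pos [ 0.5077 -0.2156  0.071 ] grip 0.01
target [ 0.5082 -0.2155  0.0689] shift mm [ 2.  -0.7 -0.1] after-turn shift [ 2.  -0.7 -0.1] turn deg [ 0.   0.4 -0.2]
force tool axes [ 0.02 -0.24 -0.24] moment [-0.02 -0.05 -0.28]
```

The opening is 10 mm, which is the ear's thickness. I'll grip firmly and lift along the normal.

```bash
python3 -m inch '[[5,[0,0,0],[0,0,0]],[5,[0,0,0],[0,0,0]],[5,[-8,0,0],[0,0,0]],[5,[-12,0,0],[0,0,0]],[5,[-20,0,0],[0,0,0]],[5,[-30,0,0],[0,0,0]],[5,[-40,0,0],[0,0,0]],[5,[0,0,0],[0,0,0]]]' 35; python3 go.py tray 150
```

```text
time: 17.35
position: [0.449, -0.2143, 0.1687]
tool_rot: [0.61, 0.355, -0.352, 0.615]
ft_force: [-0.1, -0.7, -1.8]
grip_width: 0.0096
t 17.35 q [-0.93  0.38  2.15  1.01  0.49 -1.82] pos [ 0.449  -0.2143  0.1687] grip 0.0096
target [0.5505 0.236  0.15  ] shift mm [  66.8   82.5 -449.6] after-turn shift [  18.7  288.6 -360.2] turn deg [-24.9   6.9 -29.4]
force tool axes [ 1.54 -0.95  0.66] moment [-0.03 -0.07 -0.35]
```

```bash
python3 -m inch '[[5,[-15,0,0],[0,0,0]],[5,[-15,0,0],[0,0,0]],[5,[-8,0,0],[-5,1.4,-5.9]],[5,[-8,0,0],[-5,1.4,-5.9]],[5,[0,0,0],[-5,1.4,-5.9]],[5,[0,0,0],[-5,1.4,-5.9]],[5,[0,0,0],[-5,1.4,-5.9]],[5,[0,0,0],[0,0,0]]]'; python3 go.py tray 150
```

```text
time: 18.35
position: [0.4264, -0.2095, 0.2027]
tool_rot: [0.372, 0.61, -0.37, 0.594]
ft_force: [1.2, -0.1, -1.2]
grip_width: 0.0095
t 18.35 q [-0.69  0.37  1.8  -0.    0.99 -1.16] pos [ 0.4264 -0.2095  0.2027] grip 0.0095
target [0.5505 0.236  0.15  ] shift mm [  56.7  311.7 -341. ] after-turn shift [  52.7  306.9 -346. ] turn deg [ 0.7 -1.2  0.6]
force tool axes [1.16 1.01 0.63] moment [ 0.03 -0.04  0.12]
```

```bash
python3 -m inch '[[5,[0,30,-34],[0,0,0]],[5,[0,30,-34],[0,0,0]],[5,[0,30,-34],[0,0,0]],[5,[0,30,-34],[0,0,0]],[5,[0,30,-34],[0,0,0]],[5,[0,30,-34],[0,0,0]],[5,[0,30,-34],[0,0,0]],[5,[0,30,-34],[0,0,0]],[5,[0,30,-34],[0,0,0]],[5,[0,30,-34],[0,0,0]],[5,[0,0,0],[0,0,0]]]'; python3 go.py tray 60
```

```text
time: 19.73
position: [0.5401, 0.2431, 0.2002]
tool_rot: [0.384, 0.615, -0.369, 0.582]
ft_force: [-0.1, -0.3, -1.8]
grip_width: 0.0097
t 19.73 q [ 0.21  0.51  1.53  0.05  1.11 -0.26] pos [0.5401 0.2431 0.2002] grip 0.0097
target [0.5505 0.236  0.06  ] shift mm [139.5   7.3  18. ] after-turn shift [140.2   6.3  11. ] turn deg [-0.4 -2.9  0.4]
force tool axes [ 1.74 -0.23  0.28] moment [-0.   -0.13  0.1 ]
```

```bash
python3 -m inch '[[5,[0,6,11],[-0.4,-2.9,0.4]],[5,[35,0,0],[0,0,0]],[5,[35,0,0],[0,0,0]],[5,[35,0,0],[0,0,0]],[5,[0,0,0],[0,0,0]]]'; python3 go.py tray 45
python3 - <<'E'
import cv2
from geo import *
out=[]
for n in("top","scene"):
    im=imaging.camera(n)[:,:,::-1]; w=cams[n].proj([.555,.22,.02])[0].astype(int); a=im[w[1]-50:w[1]+50,w[0]-50:w[0]+50]; out.append(cv2.convertScaleAbs(cv2.resize(a,(400,400),interpolation=cv2.INTER_CUBIC),alpha=1.6)); print(w-50)
cv2.imwrite("pics/tray1.png",np.hstack(out))
E
```

```text
time: 20.35
position: [0.5445, 0.2302, 0.0884]
tool_rot: [0.376, 0.602, -0.378, 0.595]
ft_force: [-0.8, -0.5, -1.9]
grip_width: 0.0095
t 20.35 q [ 0.21  0.66  1.62  0.01  0.86 -0.24] pos [0.5445 0.2302 0.0884] grip 0.0095
target [0.5505 0.236  0.045 ] shift mm [43.3  8.2 -2.3] after-turn shift [43.4  7.9 -2.6] turn deg [-0.4 -0.4  0.4]
force tool axes [ 1.88 -0.89  0.13] moment [-0.01 -0.09  0.08]
[172 203]
[319 165]
```

View pics/tray1.png

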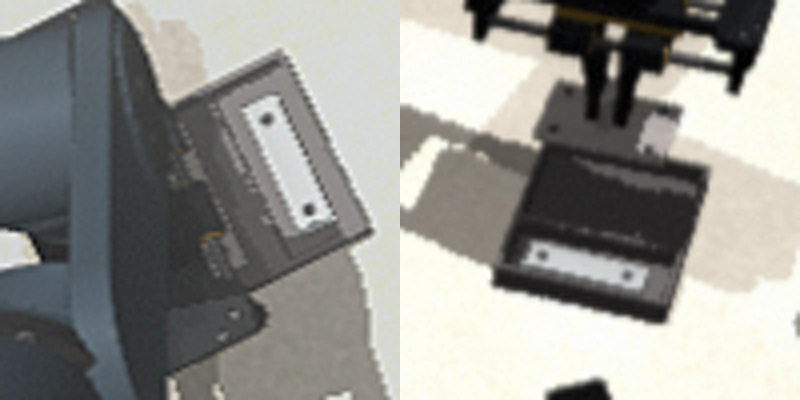

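The bracket hangs level and parallel to the tray, behind and above the wide compartment. Now correcting and lowering.

```bash
python3 -m inch '[[5,[15,8,-2.6],[0,0,0]],[5,[20,0,0],[0,0,0]],[5,[8,0,0],[0,0,0]],[5,[0,0,0],[0,0,0]]]'; python3 go.py tray 16
python3 - <<'E'
import cv2
from geo import *
out=[]
for n in("scene",):
    im=imaging.camera(n)[:,:,::-1]; w=cams[n].proj([.555,.22,.02])[0].astype(int); a=im[w[1]-40:w[1]+40,w[0]-40:w[0]+40]; out.append(cv2.convertScaleAbs(cv2.resize(a,(560,560),interpolation=cv2.INTER_CUBIC),alpha=1.6)); print(w-40)
cv2.imwrite("pics/tray2.png",np.hstack(out))
E
```

```text
time: 20.95
position: [0.559, 0.2387, 0.0513]
tool_rot: [0.381, 0.597, -0.373, 0.6]
ft_force: [0.3, -0.4, -1.5]
grip_width: 0.01
t 20.95 q [ 0.22  0.73  1.61  0.01  0.79 -0.23] pos [0.559  0.2387 0.0513] grip 0.01
target [0.5505 0.236  0.016 ] shift mm [35.2 -9.3 -1.2] after-turn shift [35.3 -8.8 -1.4] turn deg [-0.4 -0.2 -0.7]
force tool axes [1.46 0.03 0.52] moment [-0.02 -0.1   0.07]
[329 175]
```

View pics/tray2.png

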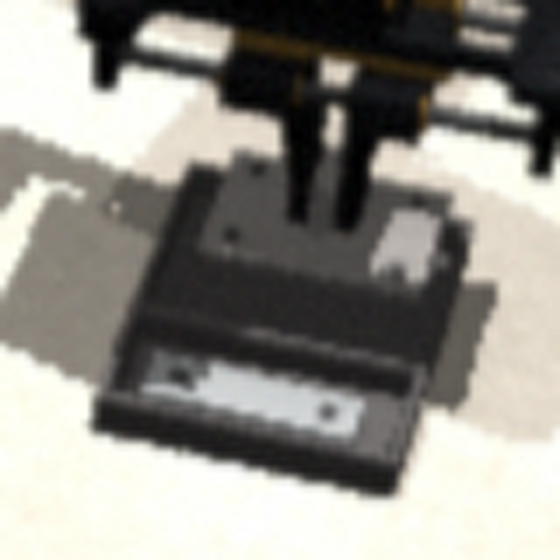

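```bash
python3 -m inch '[[5,[5,-8.8,-1.4],[-0.4,0,-0.7]],[5,[5,0,0],[0,0,0]],[5,[0,0,0],[0,0,0]]]'; python3 go.py tray 16
```

```text
time: 21.38
position: [0.5508, 0.2364, 0.0422]
tool_rot: [0.375, 0.6, -0.374, 0.599]
ft_force: [-0.2, -0.5, -1.0]
grip_width: 0.01
t 21.38 q [ 0.22  0.74  1.63  0.    0.77 -0.24] pos [0.5508 0.2364 0.0422] grip 0.01
target [0.5505 0.236  0.016 ] shift mm [26.2 -0.5  0.3] after-turn shift [26.2 -0.5  0.2] turn deg [ 0.  -0.1 -0.1]
force tool axes [ 0.97 -0.42  0.39] moment [-0.02 -0.05  0.11]
```

```bash
python3 -m inch '[[5,[7,-1,0],[0,0,0]],[5,[7,-1,0],[0,0,0]],[5,[7,0,0],[0,0,0]],[5,[0,0,0],[0,0,0]]]'; python3 go.py tray 15;  python3 -m inch '[[5,[2,0,0],[0,0,0]],[5,[0,0,0],[0,0,0]]]'; python3 go.py tray 15
```

```text
time: 21.88
position: [0.549, 0.2355, 0.0196]
tool_rot: [0.375, 0.6, -0.374, 0.599]
ft_force: [-0.7, -0.5, -2.4]
grip_width: 0.0094
t 21.88 q [ 0.22  0.78  1.64  0.    0.73 -0.24] pos [0.549  0.2355 0.0196] grip 0.0094
target [0.5505 0.236  0.015 ] shift mm [4.6 1.6 0.2] after-turn shift [4.6 1.6 0.2] turn deg [ 0.  -0.1 -0.1]
force tool axes [ 2.37 -0.91  0.17] moment [ 0.03 -0.04  0.13]
time: 22.12
position: [0.5492, 0.2355, 0.0175]
tool_rot: [0.375, 0.6, -0.374, 0.599]
ft_force: [-0.4, 1.2, -1.6]
grip_width: 0.0096
t 22.12 q [ 0.22  0.78  1.64  0.    0.72 -0.24] pos [0.5492 0.2355 0.0175] grip 0.0096
target [0.5505 0.236  0.015 ] shift mm [2.5 1.4 0.1] after-turn shift [2.5 1.4 0.1] turn deg [ 0.  -0.1 -0.1]
force tool axes [ 1.64  0.15 -1.28] moment [ 0.   -0.12  0.14]
```

```bash
for i in 1 ; do python3 -m inch '[[5,[1.5,0,0],[0,0,0]],[5,[0,0,0],[0,0,0]]]'; python3 -m inch '[[5,[1.2,0,0],[0,0,0]],[5,[0,0,0],[0,0,0]]]'; done
```

```text
time: 22.38
position: [0.5494, 0.2356, 0.0162]
tool_rot: [0.376, 0.6, -0.374, 0.6]
ft_force: [-0.6, -0.8, -1.7]
grip_width: 0.0097
time: 22.62
position: [0.5496, 0.2356, 0.0151]
tool_rot: [0.376, 0.6, -0.373, 0.6]
ft_force: [-0.0, -0.4, -0.8]
grip_width: 0.0095
```

```bash
python3 -m inch '[[5,[1,0,0],[0,0,0]],[5,[0,0,0],[0,0,0]]]'; python3 -m inch '[[5,[1,0,0],[0,0,0]],[5,[0,0,0],[0,0,0]]]'
```

```text
time: 22.88
position: [0.5497, 0.2356, 0.0141]
tool_rot: [0.376, 0.6, -0.373, 0.6]
ft_force: [0.2, -0.0, -1.3]
grip_width: 0.0097
time: 23.12
position: [0.5497, 0.2357, 0.0141]
tool_rot: [0.376, 0.6, -0.373, 0.6]
ft_force: [-0.1, -0.1, -1.7]
grip_width: 0.0095
```

```bash
python3 -m inch '[[5,[1.5,0,0],[0,0,0]],[5,[0,0,0],[0,0,0]]]'; python3 -m inch '[[5,[1.5,0,0],[0,0,0]],[5,[0,0,0],[0,0,0]]]'
```

```text
time: 23.38
position: [0.5498, 0.2358, 0.0141]
tool_rot: [0.376, 0.6, -0.373, 0.6]
ft_force: [-0.1, -0.7, -2.4]
grip_width: 0.0101
time: 23.62
position: [0.5499, 0.2359, 0.014]
tool_rot: [0.376, 0.6, -0.373, 0.6]
ft_force: [0.9, -0.3, -0.5]
grip_width: 0.0096
```

The height has stopped at the expected 14–15 mm, so it's resting on the floor. Releasing and retreating.

```bash
python3 -m inch '[[34,[0,0,0],[0,0,0]],[34,[0,0,0],[0,0,0]],[34,[0,0,0],[0,0,0]],[34,[0,0,0],[0,0,0]],[34,[-12,0,0],[0,0,0]],[34,[-20,0,0],[0,0,0]],[34,[-40,0,0],[0,0,0]],[34,[-40,0,0],[0,0,0]],[34,[-40,0,0],[0,0,0]],[34,[-20,40,40],[0,0,0]],[34,[0,-40,40],[0,0,0]],[34,[0,-40,40],[0,0,0]]]' 10; python3 go.py tray 150
```

```text
time: 25.12
position: [0.5715, 0.1107, 0.1971]
tool_rot: [0.376, 0.597, -0.368, 0.605]
ft_force: [-0.2, -0.9, -0.7]
grip_width: 0.0337
t 25.12 q [-0.    0.49  1.58  0.    1.05 -0.47] pos [0.5715 0.1107 0.1971] grip 0.0337
target [0.5505 0.236  0.15  ] shift mm [  47.3   36.4 -121.7] after-turn shift [  47.1   36.1 -121.8] turn deg [ 0.5  0.2 -0.9]
force tool axes [ 0.73 -0.56  0.68] moment [ 0.02 -0.11  0.11]
```

```bash
python3 -m inch '[[34,[-30,-20,40],[0,0,0]],[34,[-30,-20,40],[0,0,0]],[34,[0,-20,40],[0,0,0]],[34,[0,-20,20],[0,0,0]],[34,[0,0,0],[0,0,0]]]'
python3 - <<'E'
import cv2
from geo import *
out=[]
ST=[.512,-.1955,.0099]
for n,P in(("top",[.555,.22,.02]),("scene",[.555,.22,.02]),("top",[.51,-.18,.08]),("scene",[.51,-.18,.08])):
    im=imaging.camera(n)[:,:,::-1]; w=cams[n].proj(P)[0].astype(int); a=im[w[1]-45:w[1]+45,w[0]-60:w[0]+60]; out.append(cv2.convertScaleAbs(cv2.resize(a,(400,300),interpolation=cv2.INTER_CUBIC),alpha=1.6))
cv2.imwrite("pics/end.png",np.vstack([np.hstack(out[:2]),np.hstack(out[2:])]))
for n in("top","scene"):
    imaging.camera(n)
    for k,z in(("bracket",.005),("compartment",.005),("bar",.005)):
        d=imaging.tip_of(n,k)
        if d: print(n,k,cams[n].ray(d[0]["pixel"],z).round(4),round(d[0]["confidence"],2))
E
python3 go.py tray 100
```

```text
time: 25.75
position: [0.559, -0.0593, 0.2632]
tool_rot: [0.378, 0.594, -0.37, 0.606]
ft_force: [-0.9, 0.8, 0.2]
grip_width: 0.0337
top bracket [0.5467 0.2302 0.005 ] 0.74
top compartment [0.5489 0.2367 0.005 ] 0.65
top bar [0.5787 0.1708 0.005 ] 0.64
scene bracket [0.5438 0.2339 0.005 ] 0.97
scene compartment [0.5482 0.2449 0.005 ] 0.84
scene bar [0.5864 0.1592 0.005 ] 0.58
t 26.35 q [-0.3   0.39  1.56  0.01  1.17 -0.77] pos [ 0.5595 -0.0571  0.262 ] grip 0.0344
target [0.5505 0.236  0.1   ] shift mm [ 162.3  119.4 -267.7] after-turn shift [ 162.   120.4 -267.4] turn deg [ 0.4  0.4 -1. ]
force tool axes [-0.13  0.65  0.3 ] moment [-0.04 -0.06  0.11]
```

View pics/end.png

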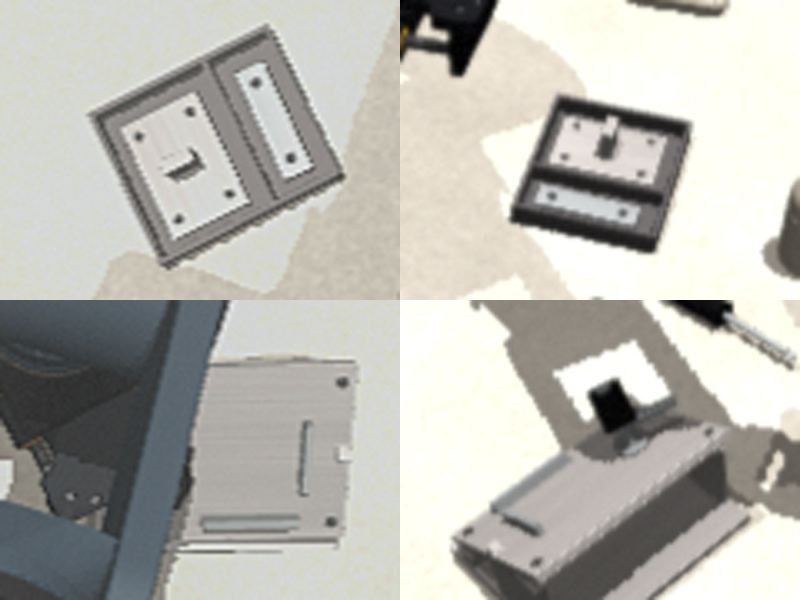

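The final picture shows the bracket flat and ear up inside the wide compartment. The bar is in its place, the stand is empty, and the screw is still out with its finger swung away. The arm is in free air.

```bash
python3 -c "
from rig import robot; print(robot.hand_in())"
```

```text
the job is handed in; nothing more can be done
None
```

The bracket is free of the stand and lies flat, ear up, in the tray's wide compartment. I handed the job in at about 26 s of the 67 s allowed.

**Screw:** I pulled the clamp screw about 12 mm out and wound it roughly 155° anticlockwise in one grasp. It stopped against about 1.1 N·m, which I took as the end stop. It stayed out when released and was still out in the last scene picture, with the finger swung away. In the last top picture the arm hid the screw, so only the scene camera confirms that.

**Bracket:** I gripped it by the ear (10 mm opening), lifted it off the slope and lowered it into the tray. The force sensor never clearly showed contact with the floor. I let go because the height stopped at 14 mm, where about 15 mm was expected.

**Last checks:**
- **Bracket position:** the pictures show it flat, clear of the compartment's walls and parallel to them.
- **Network estimates:** they put the bracket 7–12 mm from the compartment's centre. The two cameras disagree by about 8 mm on that centre, and the picture shows all edges inside.
- **Other items:** the bar is still in the narrow compartment. I did not re-measure the other items, but the arm met no unexpected forces at the readings between moves.
- **Arm:** it ended in free air with the gripper open.

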